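# Find the perished rubber foot with a sprung-pin tester

## Task

Take the sprung-pin tester from its holder and, working from the robot's left to its right, push its pin straight down into the middle of each of the three rubber saw feet on the board with about 8 newtons, hold it there for half a second and note how far it sinks; never press a foot with more than 12 newtons. Stand the tester back in its holder, then put the one foot that is clearly softer than the other two in the steel pan, upright, and let go. Leave the two good feet standing where they are and do not disturb anything else.

Things in the scene. Friction and masses are not known exactly. Their poses are not given: they have to be found in the camera images.
- tester: sprung-pin tester, pin down in its holder, 0.25 kg: square aluminium barrel 26 x 26 mm, from 24 mm below to 36 mm above its origin (on the axis, at grip height); above it a round black cap with a dial, 34 mm across, its top 43 mm above the origin; below it a steel collar 46 mm across, its underside 30 mm below the origin, then a nose 20 mm across, 12 mm long. x, y square to the barrel, z up
- pin: the tester's steel pin, 8 mm across, round end, on its axis; origin at the tip, 74 mm below the tester's origin when free. It springs up into the barrel by up to 10 mm, 1.6 N per mm. At 8 N the tester travels 5 mm by the pin's spring plus the rubber's sink: about 2 mm in a good foot (3.5 to 5 N per mm), 8 mm in the soft one (1 N per mm). The tool's force change from hanging free is the force on the foot
- pin_tip (a point): the tip of the pin (the same point as the pin's origin)
- holder: fixed dark steel block that holds the tester: 64 x 64 mm, with a square bore 28 mm wide right through, 60 mm tall, on a thin base 110 x 90 mm; it stands beside the board, on either side. Origin at the centre of its underside, z up. The tester stands in it with pin and nose in the bore and its collar flat on the rim, the tester's origin 90 mm above the holder's
- board: fixed white cutting board 260 x 360 x 20 mm. Origin at the centre of its underside, x along its short side, y along its long side pointing to the robot's left (turned at most 0.2 rad), z up; its top is 20 mm above its origin. The three feet stand on it in a row near y = +125, 0 and -125 mm, x = -30 mm
- foot_a: one of three outwardly identical round black rubber feet on the board, in no order: 56 mm across (rim chamfered to 52), 44 mm tall, 0.18 to 0.24 kg. Origin at its centre, 22 mm above its underside; z up. Its middle (37 mm across, level with the top rim) is the rubber to test: it yields straight down like a spring, 13 mm of travel. The outer ring is stiff: grip the foot by its sides
- foot_b: one of three outwardly identical round black rubber feet on the board, in no order: 56 mm across (rim chamfered to 52), 44 mm tall, 0.18 to 0.24 kg. Origin at its centre, 22 mm above its underside; z up. Its middle (37 mm across, level with the top rim) is the rubber to test: it yields straight down like a spring, 13 mm of travel. The outer ring is stiff: grip the foot by its sides
- foot_c: one of three outwardly identical round black rubber feet on the board, in no order: 56 mm across (rim chamfered to 52), 44 mm tall, 0.18 to 0.24 kg. Origin at its centre, 22 mm above its underside; z up. Its middle (37 mm across, level with the top rim) is the rubber to test: it yields straight down like a spring, 13 mm of travel. The outer ring is stiff: grip the foot by its sides
- pan: fixed open stainless steel pan, 260 mm (its x) x 180 mm (its y), walls 40 mm tall and 3 mm thick, floor 3 mm; on the other side of the board from the holder. Origin at the centre of its underside
- wrench: bystander: wrench 160 mm long lying on the far part of the board, leave it
- bolt: bystander: steel bolt standing head down on the board behind the feet, 22 mm across, 35 mm tall; origin under its head
- sanitiser: bystander: white bottle 68 mm across, 140 mm tall, at the left edge of the table; origin under its base
- spice_jar: bystander: jar 70 mm across, 100 mm tall, at the right edge; origin under its base
- mug: bystander: mug 80 mm across, 90 mm tall, at the right; origin under its base
- boning_knife: bystander: knife with orange handle lying beyond the board, 255 mm long, 20 mm high
Not all that is in view belongs to the job. What is shaped like the foot_b but turquoise is not meant.

How it is judged:
By the outcome, as a careful person would: the job done as asked, in the order asked, and still so for the second after the job is handed in, with the robot touching nothing.
It also fails if it takes over 72 s, if anything falls off the work surface, if the arm or the gripper's body presses on something with over 40 N, if the wrist force passes 120 N, or if a joint passes its speed limit or range.

## Robot

A 6-joint arm with a two-finger parallel gripper is mounted at the origin on the work surface. World frame = base frame: x ahead of the robot, y to its left, z up, the work surface at z = 0. Lengths are in m, angles in degrees, forces in N, time in s.
With the tool pointing down it reaches from about 0.4 to 0.825 m from the base axis. Payload 7 kg.
Tool frame: the origin (TCP) lies on the centre line of the jaws, within the pads' length; the fingertips stand 11 mm ahead of it and the grasp point (between the pads) lies 8 mm behind it; z points along the fingers, y is the line along which they close (so a half turn about z gives the same grasp; the last joint's range is limited). The gripper opens to 88 mm and grips with 3 to 60 N. Pads are 19 mm wide; open, the fingers measure 130 mm over their backs; the gripper's body (78 mm by 193 mm) begins 47 mm behind the grasp point.
Start: joints at [88.986, 20.546, 0.682, 0, -70.136, -16.507], TCP at [0.203, 0.644, 0.217] pointing down, gripper open.
Joint ranges: [-176.03, 176.03], [-82.01, 121.73], [-58.28, 71.71], [-173.87, 95.51], [-174.79, -0.11], [-173.66, 173.66]. Speed limits (degrees/s): [136.94, 136.94, 172.46, 180, 180, 180].

## Interface

Orientations are given as [roll, pitch, yaw] about the fixed x, y, z axes, in that order (R = Rz(yaw) Ry(pitch) Rx(roll)).
In Python, from plant import r, capture, camera_model, job gives the robot as it stands.
- The arm moves only by the tool drive_tool, never from a script. Its argument "increments" is a list that holds one entry, the list of rows, each a list of 5 numbers: the gripper's target within -1 to 1 (fully open at 1, half-way at 0, shut at -1), then the shift along the tool's x, y, z scaled (see below), then the turn about the tool's z scaled (see below). In form: [[[gripper, tx, ty, tz, roll], ...]]. A call has 1 to 5 rows; each row is the pose to reach, as a shift and turn from the pose commanded when the call began, along the tool's axes at that moment, turning the shorter way round; what a row does not reach only later rows make up. The controller multiplies each number of a shift by 120 mm and each number of a turn by 360 degrees. A row lasts 1/8 s, in which the tool goes at most 62.5 mm and 10.7 degrees, less where a joint would pass 70% of its speed; a pose out of reach is approached as far as the arm can. A call with a number of a shift or a turn outside -1 to 1 is refused whole. A call with a gripper value outside its range is refused whole. The fingers move at their own pace and stop on an object; "squeeze" is the grip in N (left out, the last holds). Time passes only in rows, so rows that repeat a pose let the fingers close. It gives the time, the measured TCP pose, the force, the opening and the grip force at its end, in the units of the state.
- r.get_state(): the state, without advancing time (a new reading comes with each control period).
- capture(name): name is "scene" or "top" or "wrist"; returns the picture (400x640x3 uint8, red, green, blue); there is no depth.
- camera_model(name): a dict with "camera_matrix" (3x3 intrinsics, pixels), "k1" (the pictures are not rectified: a ray, as slopes to the right and down, at radius r is drawn at 1 + k1 r^2 times it, then the intrinsics apply), "rvec" (rotation vector, rad) and "tvec" (3), from world to camera coordinates, as OpenCV has them. Camera axes: x right, y down, z forward; pixel columns grow to the right and rows downward; lengths in m; the calibration is good to about 2 mm. A picture is of the moment at which its call begins: read the wrist's pose just before it. camera_model takes no time and is no camera call; for the wrist camera it gives the pose at the moment of the call.
- job.close_job(): hands the job in; it is judged then, once.
The state is a dict: "time_s": time; "joints": joint angles; "qd": joint speeds; "joint_torque": joint torques, N m; "tcp_pos": TCP position; "eef_rot": TCP orientation; "contact_force": force on the tool from outside, world axes, zero at the start; "moment": the same for the moment, N m; "gripper_width": finger opening in m; "gripper_force": force on a finger pad.
Only numpy, scipy, OpenCV 4.12 (cv2) and the standard library are available. Lean on these libraries where they do the work, as an engineer would, in place of code of your own. Each camera call takes 0.05 s, during which the arm holds its last target. There are 200 camera calls.

## Working session

There is one attempt and no reset: what is moved stays moved. The work goes in short steps, Python scripts to look and compute and a tool call to move; the robot and the scene stay as the last step left them, time stands still between calls to the robot, and variables do not carry over. Pictures are saved under pics/ and viewed, at most 10 in all, crops included, and the job is handed in when it is done.

Besides the shell and the picture viewer there is one more tool, called in YAML: its name, and indented under it one key for each argument. drive_tool: Moves the arm, as the interface text tells. Its arguments: {"type":"object","properties":{"increments":{"type":"array"},"squeeze":{"type":"number"}},"required":["increments"]}

```bash
mkdir -p pics; ls; python3 - <<'E'
from plant import r,capture,camera_model
import cv2
print(r.get_state())
for n in("scene","top"):
    im=capture(n); cv2.imwrite(f"pics/{n}0.png",im[:,:,::-1]); print(n,camera_model(n))
E
```

```text
pics
{'time_s': 0.0, 'joints': array([ 8.89849217e+01,  2.05916257e+01,  6.33669599e-01, -1.98986592e-02,
       -7.01367768e+01, -1.65063420e+01]), 'qd': array([ 0.0729703 ,  0.10858526,  0.00979848, -0.04989553, -0.00735214,
       -0.01176556]), 'joint_torque': array([ 3.26777138e-05, -5.82707405e+01,  2.93048108e+01,  6.99691325e+00,
        6.94245362e-03, -1.66459645e-04]), 'tcp_pos': array([0.20309946, 0.64318213, 0.21572047]), 'eef_rot': array([ 1.79903856e+02, -8.98314573e-03, -1.75281893e+01]), 'contact_force': array([0.2355254 , 0.14317395, 0.17602039]), 'moment': array([-0.04877934, -0.04101734,  0.0009605 ]), 'gripper_force': 0.0, 'gripper_width': 0.08750228595002203}
scene {'camera_matrix': array([[374.57647564,   0.        , 324.10522935],
       [  0.        , 374.57647564, 198.80908831],
       [  0.        ,   0.        ,   1.        ]]), 'k1': -0.02398380419249862, 'rvec': array([ 1.38803299,  2.10999734, -0.90920119]), 'tvec': array([ 0.20903184, -0.25744706,  1.78096304])}
top {'camera_matrix': array([[390.69598926,   0.        , 321.38594183],
       [  0.        , 390.69598926, 200.42851666],
       [  0.        ,   0.        ,   1.        ]]), 'k1': -0.05552340600215981, 'rvec': array([ 2.09222239, -2.1503562 ,  0.18067657]), 'tvec': array([0.01561873, 0.55725957, 1.57664397])}
```

View pics/top0.png

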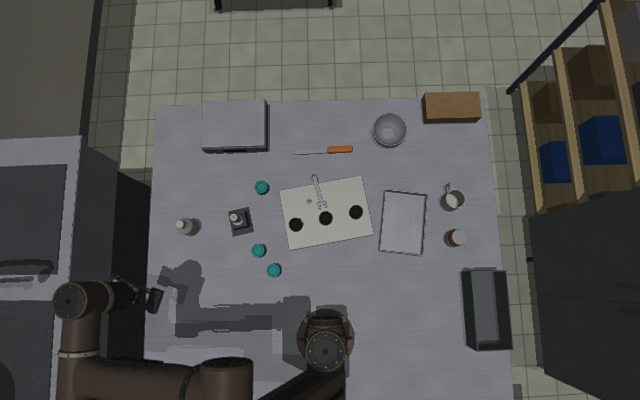

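View pics/scene0.png

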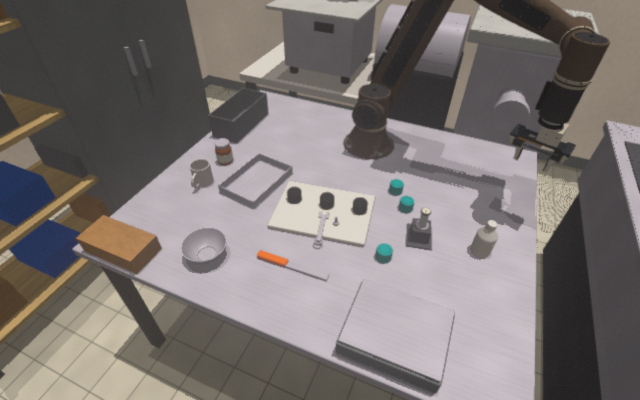

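The top view shows the tester and holder at (240,221), left of the board. The feet are at (296,225), (326,218) and (356,212), and the pan is at (403,223) on the right. The turquoise decoys are off the board.

```bash
cat > h.py <<'E'
import numpy as np, cv2
from plant import r,capture,camera_model
from scipy.spatial.transform import Rotation as Ro
def p2w(m,uv,z):
    uv=np.atleast_2d(np.array(uv,float)); K=m["camera_matrix"]
    d=(uv-K[:2,2])/K[0,0]; k=m["k1"]; s=d.copy()
    for _ in range(20): s=d/(1+k*(s**2).sum(1,keepdims=True))
    R=Ro.from_rotvec(m["rvec"]).as_matrix(); c=-R.T@m["tvec"]
    D=np.c_[s,np.ones(len(s))]@R
    return c+D*((z-c[2])/D[:,2])[:,None]
def w2p(m,P):
    P=np.atleast_2d(P); R=Ro.from_rotvec(m["rvec"]).as_matrix(); q=P@R.T+m["tvec"]; s=q[:,:2]/q[:,2:]
    s=s*(1+m["k1"]*(s**2).sum(1,keepdims=True)); return s*m["camera_matrix"][0,0]+m["camera_matrix"][:2,2]
def shift(target,yaw=None):  # world target -> tool units from measured pose
    st=r.get_state(); R=Ro.from_euler("xyz",st["eef_rot"],degrees=True)
    d=R.inv().apply(np.array(target)-st["tcp_pos"])/0.12
    return d, (None if yaw is None else -(((yaw-st["eef_rot"][2]+90)%180)-90)/360)
def st():
    s=r.get_state(); print(round(s["time_s"],3),s["tcp_pos"].round(4),s["eef_rot"].round(2),s["contact_force"].round(2),round(s["gripper_width"],4),round(s["gripper_force"],1),s["joints"].round(1))
E
python3 - <<'E'
from h import *
m=camera_model("top")
print("feet",p2w(m,[(296,225),(326,218),(356,212)],.064)[:,:2].round(3))
print("tester cap",p2w(m,[(236,217)],.133).round(3),"holder base",p2w(m,[(229,212),(247,208),(253,231),(234,235)],0.003).round(3))
print("pan",p2w(m,[(385,192),(426,195),(421,254),(379,250)],.04).round(3))
w=camera_model("wrist");print(w)
s=r.get_state();R=Ro.from_euler("xyz",s["eef_rot"],degrees=True).as_matrix()
Rw=Ro.from_rotvec(w["rvec"]).as_matrix(); c=-Rw.T@w["tvec"]
print("cam in tool",R.T@(c-s["tcp_pos"]), "axes", (R.T@Rw.T).round(3))
im=capture("wrist"); cv2.imwrite("pics/w0.png",im[:,:,::-1])
print("view axis ground",p2w(w,[(320,200)],0))
E
```

```text
feet [[ 0.456  0.107]
 [ 0.481 -0.017]
 [ 0.503 -0.141]]
tester cap [[0.486 0.338 0.133]] holder base [[0.527 0.399 0.003]
 [0.542 0.321 0.003]
 [0.443 0.295 0.003]
 [0.428 0.376 0.003]]
pan [[ 0.588 -0.268  0.04 ]
 [ 0.57  -0.44   0.04 ]
 [ 0.325 -0.402  0.04 ]
 [ 0.346 -0.23   0.04 ]]
{'camera_matrix': array([[360.60976365,   0.        , 319.58208759],
       [  0.        , 360.60976365, 199.97517451],
       [  0.        ,   0.        ,   1.        ]]), 'k1': 0.024633001866008735, 'rvec': array([-1.73775376,  2.37301655,  0.35652092]), 'tvec': array([ 0.67372891, -0.03680625,  0.39069515])}
cam in tool [ 0.08063996  0.00017318 -0.1666677 ] axes [[-0.    -0.955 -0.296]
 [ 1.    -0.001  0.001]
 [-0.001 -0.296  0.955]]
view axis ground [[0.16671866 0.65340733 0.        ]]
```

View pics/w0.png

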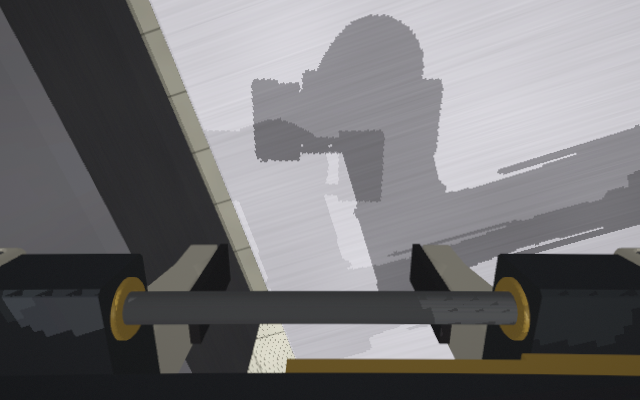

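The wrist view only shows empty table at the left edge, so I'm moving over the holder.

drive_tool:
  increments:
    - [[1, 0.37, 0.2, -0.09, 0], [1, 0.745, 0.41, -0.18, 0], [1, 0.745, 0.41, -0.18, 0]]

```text
time_s: 0.52
tcp_pos: [0.2757, 0.568, 0.2397]
eef_rot: [-179.9, -0.0, -17.7]
contact_force: [0.1, 0.8, 0.6]
gripper_width: 0.0875
gripper_force: 0.0
```

drive_tool:
  increments:
    - [[1, 0.37, 0.2, -0.09, 0], [1, 0.745, 0.41, -0.18, 0], [1, 0.745, 0.41, -0.18, 0]]

```text
time_s: 0.9
tcp_pos: [0.3458, 0.4946, 0.2609]
eef_rot: [-179.9, -0.0, -17.7]
contact_force: [-0.2, -0.3, -0.4]
gripper_width: 0.0876
gripper_force: 0.0
```

drive_tool:
  increments:
    - [[1, 0.37, 0.2, -0.09, 0], [1, 0.745, 0.41, -0.18, 0], [1, 0.745, 0.41, -0.18, 0]]

```text
time_s: 1.27
tcp_pos: [0.416, 0.4211, 0.282]
eef_rot: [-180.0, -0.0, -17.7]
contact_force: [0.3, -0.5, -0.7]
gripper_width: 0.0874
gripper_force: 0.0
```

drive_tool:
  increments:
    - [[1, 0.37, 0.2, -0.09, 0], [1, 0.745, 0.41, -0.18, 0], [1, 0.745, 0.41, -0.18, 0]]

```text
time_s: 1.65
tcp_pos: [0.4863, 0.3476, 0.3032]
eef_rot: [-180.0, -0.0, -17.7]
contact_force: [-0.5, -0.2, -0.3]
gripper_width: 0.0877
gripper_force: 0.0
```

drive_tool:
  increments:
    - [[1, 0, 0, 0, 0.08], [1, 0, 0, 0, 0.08], [1, 0, 0, 0, 0.16], [1, 0, 0, 0, 0.16], [1, 0, 0, 0, 0.16]]

```text
time_s: 2.28
tcp_pos: [0.4838, 0.3499, 0.3021]
eef_rot: [179.9, -0.0, -71.5]
contact_force: [0.3, -0.1, 0.0]
gripper_width: 0.0876
gripper_force: 0.0
```

drive_tool:
  increments:
    - [[1, 0, 0, 0, 0], [1, 0, 0, 0, 0]]

```text
time_s: 2.52
tcp_pos: [0.4844, 0.3491, 0.3026]
eef_rot: [180.0, -0.0, -70.9]
contact_force: [-0.4, 0.7, -0.2]
gripper_width: 0.0873
gripper_force: 0.0
```

```bash
python3 - <<'E'
from h import *
import pickle
st(); m=camera_model("wrist"); im=capture("wrist"); pickle.dump(m,open("w1.pkl","wb")); cv2.imwrite("pics/w1.png",im[:,:,::-1])
E
```

```text
2.525 [0.4844 0.3491 0.3026] [ 1.7996e+02 -1.0000e-02 -7.0940e+01] [-0.37  0.65 -0.18] 0.0873 0.0 [ 54.5  10.8  -1.5  -0.  -77.7 -35.4]
```

View pics/w1.png

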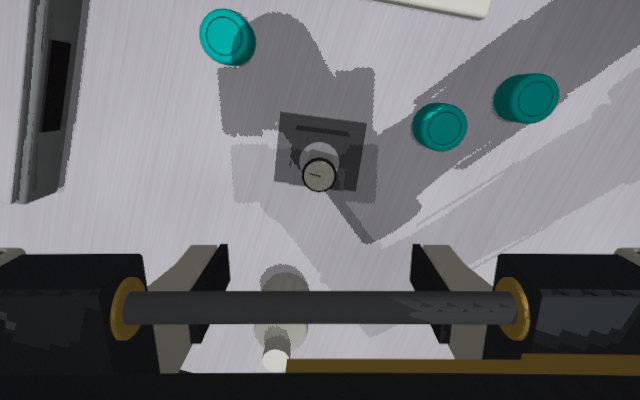

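Wrist view: the cap is at (319,175). The base corners are near (280,112), (367,122), (358,191) and (274,181). I'm enlarging it.

```bash
python3 - <<'E'
import cv2
im=cv2.imread("pics/w1.png")[100:205,260:385]; cv2.imwrite("pics/w1c.png",cv2.resize(im,None,fx=6,fy=5.6,interpolation=cv2.INTER_CUBIC)[:,:750])
E
```

```text
(no output)
```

View pics/w1c.png

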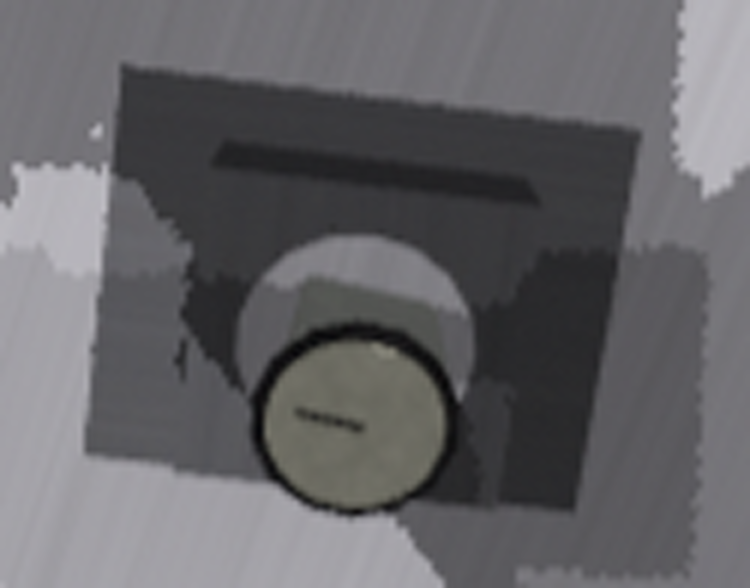

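The crop shows the cap centre at crop pixel (355,418). The base corners are at (122,65), (640,131), (576,511) and (86,454).

```bash
python3 - <<'E'
from h import *
import pickle
m=pickle.load(open("w1.pkl","rb"))
f=lambda L:[((u+.5)/6-.5+260,(v+.5)/5.6-.5+100) for u,v in L]
print("cap",p2w(m,f([(355,418)]),.133).round(4))
C=p2w(m,f([(122,65),(640,131),(576,511),(86,454)]),.004); print(C.round(4),C.mean(0).round(4))
for a,b in((0,1),(3,2),(0,3),(1,2)):
    d=C[b]-C[a]; print(np.hypot(*d[:2]).round(4),np.degrees(np.arctan2(d[1],d[0])).round(2))
B=p2w(m,f([(318,275),(470,310)]),.126);d=B[1]-B[0];print("barrel",np.degrees(np.arctan2(d[1],d[0])))
print("shadow edge/top edge collar",p2w(m,f([(355,340)]),.066))
E
```

```text
cap [[0.4859 0.3469 0.133 ]]
[[0.5486 0.3147 0.004 ]
 [0.4411 0.2929 0.004 ]
 [0.4223 0.3807 0.004 ]
 [0.5298 0.4029 0.004 ]] [0.4854 0.3478 0.004 ]
0.1097 -168.55
0.1098 -168.33
0.0902 102.08
0.0898 102.12
barrel -174.87910067829128
shadow edge/top edge collar [[0.48620919 0.34638743 0.066     ]]
```

drive_tool:
  increments:
    - [[1, 0.018, -0.005, 0.0, 0.039], [1, 0.018, -0.005, 0.3, 0.039], [1, 0.018, -0.005, 0.7, 0.039], [1, 0.018, -0.005, 0.9, 0.039], [1, 0.018, -0.005, 0.9, 0.039]]

```text
time_s: 3.2
tcp_pos: [0.4854, 0.3457, 0.1932]
eef_rot: [179.8, -0.2, -85.2]
contact_force: [0.1, -0.6, 0.5]
gripper_width: 0.0876
gripper_force: 0.0
```

drive_tool:
  increments:
    - [[1, 0, 0, 0.3, 0], [1, 0, 0, 0.6, 0], [1, 0, 0, 0.8, 0], [1, 0, 0, 0.9, 0], [1, 0, 0, 0.9, 0]]

```text
time_s: 3.82
tcp_pos: [0.4866, 0.3468, 0.0875]
eef_rot: [-180.0, -0.0, -85.2]
contact_force: [-0.2, 0.6, -0.0]
gripper_width: 0.0876
gripper_force: 0.0
```

```bash
python3 - <<'E'
from h import *
st(); print(shift([.4857,.3472,.0866],5.2))
E
```

```text
3.825 [0.4866 0.3468 0.0875] [-179.98   -0.    -85.23] [-0.23  0.58 -0.04] 0.0876 0.0 [ 54.2  19.8 -18.9   0.  -51.4 -49.5]
(array([-0.00381928,  0.00690209,  0.0076408 ]), np.float64(0.24879878571910155))
```

drive_tool:
  increments:
    - [[0, -0.003, 0.007, 0, 0], [-0.5, -0.003, 0.007, 0, 0], [-1, -0.003, 0.007, 0, 0], [-1, -0.003, 0.007, 0, 0], [-1, -0.003, 0.007, 0, 0]]
  squeeze: 40

```text
time_s: 4.45
tcp_pos: [0.4854, 0.3468, 0.0871]
eef_rot: [-180.0, 0.0, -85.3]
contact_force: [-0.1, -0.3, 0.3]
gripper_width: 0.0433
gripper_force: 0.0
```

drive_tool:
  increments:
    - [[-1, 0, 0, 0, 0], [-1, 0, 0, 0, 0]]

```text
time_s: 4.7
tcp_pos: [0.4854, 0.3468, 0.087]
eef_rot: [-180.0, -0.0, -85.3]
contact_force: [0.6, 0.3, -0.8]
gripper_width: 0.0324
gripper_force: 40.0
```

drive_tool:
  increments:
    - [[-1, 0, 0, 0, 0], [-1, 0, 0, 0, 0], [-1, 0, 0, 0, 0]]

```text
time_s: 5.08
tcp_pos: [0.4854, 0.3468, 0.087]
eef_rot: [-180.0, 0.0, -85.3]
contact_force: [0.3, 0.6, -0.0]
gripper_width: 0.0325
gripper_force: 40.0
```

```bash
python3 - <<'E'
from h import *
st(); im=capture("wrist"); cv2.imwrite("pics/w2.png",im[100:400,120:520,::-1])
E
```

```text
5.075 [0.4854 0.3468 0.087 ] [-180.      0.    -85.27] [ 0.26  0.61 -0.04] 0.0325 40.0 [ 54.3  19.7 -19.    0.  -51.3 -49.6]
```

View pics/w2.png

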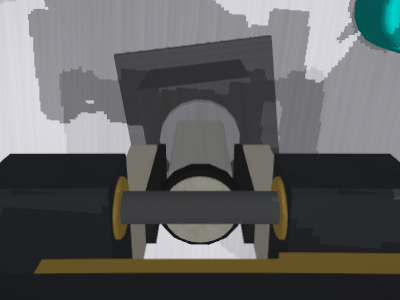

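The pads have closed on the round cap: the opening is 32.5 mm and there is a gap beside the barrel. The barrel edge is square to the jaws. I'll open, go 6 mm lower and grip again.

drive_tool:
  increments:
    - [[0.2, 0, 0, 0, 0], [0.2, 0, 0, 0, 0], [0.2, 0, 0, 0, 0], [0.2, 0, 0, 0.05, 0], [0.2, 0, 0, 0.05, 0]]

```text
time_s: 5.75
tcp_pos: [0.485, 0.3464, 0.0803]
eef_rot: [179.9, -0.0, -85.3]
contact_force: [0.1, 0.6, -0.2]
gripper_width: 0.0524
gripper_force: 0.0
```

drive_tool:
  increments:
    - [[0.2, 0, 0, 0, 0], [-1, 0, 0, 0, 0], [-1, 0, 0, 0, 0], [-1, 0, 0, 0, 0], [-1, 0, 0, 0, 0]]

```text
time_s: 6.38
tcp_pos: [0.4855, 0.3468, 0.0812]
eef_rot: [-180.0, 0.0, -85.3]
contact_force: [0.8, -0.1, -0.0]
gripper_width: 0.0327
gripper_force: 40.0
```

drive_tool:
  increments:
    - [[-1, 0, 0, 0, 0], [-1, 0, 0, 0, 0], [-1, 0, 0, 0, 0]]

```text
time_s: 6.75
tcp_pos: [0.4855, 0.3468, 0.0812]
eef_rot: [-180.0, 0.0, -85.3]
contact_force: [0.2, -0.1, 0.7]
gripper_width: 0.0322
gripper_force: 40.0
```

```bash
python3 - <<'E'
from h import *
st(); im=capture("wrist"); cv2.imwrite("pics/w3.png",cv2.resize(im[190:365,230:410,::-1],None,fx=3.4,fy=3.4,interpolation=cv2.INTER_CUBIC))
E
```

```text
6.75 [0.4855 0.3468 0.0812] [-1.7999e+02  1.0000e-02 -8.5270e+01] [ 0.23 -0.08  0.71] 0.0322 40.0 [ 54.3  20.1 -19.3   0.  -50.5 -49.6]
```

View pics/w3.png

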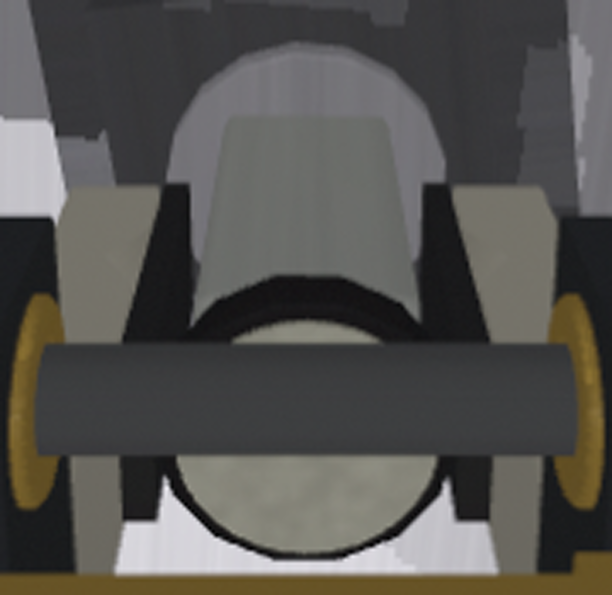

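The crop shows the barrel square and centred, with the pads bearing on the cap's flanks at crop x≈165 and 448. The fingers run straight up past the cap, so this is the grip available. I'll lift and check that it holds.

drive_tool:
  increments:
    - [[-1, 0, 0, -0.05, 0], [-1, 0, 0, -0.15, 0], [-1, 0, 0, -0.3, 0], [-1, 0, 0, -0.5, 0], [-1, 0, 0, -0.6, 0]]

```text
time_s: 7.42
tcp_pos: [0.4858, 0.3472, 0.155]
eef_rot: [-179.9, 0.1, -85.3]
contact_force: [0.1, 1.0, -1.9]
gripper_width: 0.0325
gripper_force: 40.0
```

drive_tool:
  increments:
    - [[-1, 0, 0, -0.3, 0], [-1, 0, 0, -0.6, 0], [-1, 0, 0, -0.65, 0], [-1, 0, 0, -0.65, 0]]

```text
time_s: 7.92
tcp_pos: [0.485, 0.3467, 0.2307]
eef_rot: [180.0, 0.0, -85.3]
contact_force: [0.0, 0.6, -3.5]
gripper_width: 0.032
gripper_force: 40.0
```

```bash
python3 - <<'E'
from h import *
import pickle
st();print(shift([.47,.22,.23])); pickle.dump(camera_model("wrist"),open("w4.pkl","wb")); im=capture("wrist"); cv2.imwrite("pics/w4.png",im[:,:,::-1])
E
```

```text
7.925 [0.485  0.3467 0.2307] [ 1.7997e+02  2.0000e-02 -8.5290e+01] [ 0.03  0.64 -3.47] 0.032 40.0 [ 54.3  12.7  -8.4  -0.  -68.9 -49.6]
(array([1.04159693, 0.21113185, 0.00547554]), None)
```

View pics/w4.png

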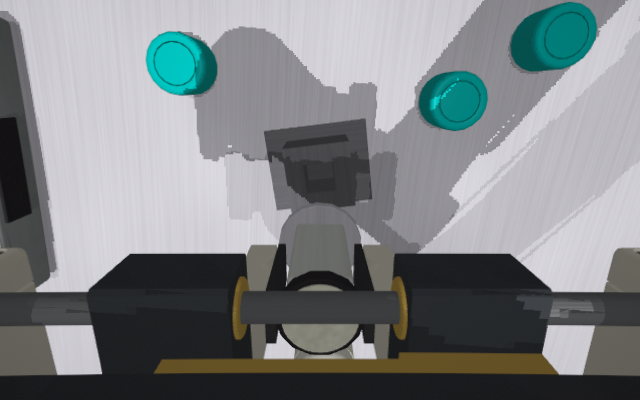

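The tester is lifted, upright and unchanged in the jaws, and the bore is empty at (320,178). Next I'll move towards the board and locate the feet.

drive_tool:
  increments:
    - [[-1, 0.3, 0.06, 0, 0], [-1, 0.6, 0.12, 0, 0], [-1, 0.9, 0.2, 0, 0], [-1, 0.9, 0.2, 0, 0], [-1, 0.9, 0.2, 0, 0]]

```text
time_s: 8.6
tcp_pos: [0.4702, 0.237, 0.2302]
eef_rot: [179.9, -0.0, -85.3]
contact_force: [-0.2, 0.1, -1.6]
gripper_width: 0.0325
gripper_force: 40.0
```

```bash
cat >> h.py <<'E'
def hull(m,p):
    a=np.linspace(0,2*np.pi,72,endpoint=False); P=[]
    for rr,z in((.028,.020),(.028,.062),(.026,.064)): P.append(np.c_[p[0]+rr*np.cos(a),p[1]+rr*np.sin(a),np.full(72,z)])
    return cv2.convexHull(w2p(m,np.vstack(P)).astype(np.float32))
def cen(c): M=cv2.moments(c); return np.array([M["m10"],M["m01"]])/M["m00"]
def feet(name,guess,thr=60,save=None):
    m=camera_model(name); im=capture(name); out=[]
    if save: cv2.imwrite(save,im[:,:,::-1])
    mask=(im.max(2)<thr).astype(np.uint8)
    cs,_=cv2.findContours(mask,cv2.RETR_EXTERNAL,cv2.CHAIN_APPROX_NONE)
    for g in guess:
        h=hull(m,g); A=cv2.contourArea(h)
        c=[k for k in cs if .8*A<cv2.contourArea(k)<1.25*A and np.hypot(*(cen(k)-cen(h)))<40]
        if not c: out.append((g,None,cen(h).round(0),A)); continue
        k=min(c,key=lambda k:np.hypot(*(cen(k)-cen(h)))); t=cen(k); p=np.array(g,float)
        for _ in range(10):
            e=p2w(m,[t],.05)[0,:2]-p2w(m,[cen(hull(m,p))],.05)[0,:2]; p=p+e
        out.append((p.round(4),t.round(1),cv2.contourArea(k),cv2.contourArea(hull(m,p))))
    return out
E
python3 - <<'E'
from h import *
st()
G=[(.456,.107),(.481,-.017),(.503,-.141)]
for n in("top","wrist"):
    for o in feet(n,G,save=f"pics/f_{n}.png"): print(n,o)
E
```

```text
8.6 [0.4702 0.237  0.2302] [ 1.7994e+02 -4.0000e-02 -8.5300e+01] [-0.18  0.07 -1.6 ] 0.0325 40.0 [ 48.1   6.  -16.7  -0.  -67.4 -43.4]
top ((0.456, 0.107), None, array([296., 226.]), 161.42497228551656)
top ((0.481, -0.017), None, array([326., 219.]), 159.7852479184512)
top ((0.503, -0.141), None, array([356., 213.]), 163.16274527274072)
wrist (array([0.4614, 0.1119]), array([341.9,  33.9]), 3483.0, 3884.335395876945)
wrist ((0.481, -0.017), None, array([ 333., -154.]), 7755.444467104739)
wrist ((0.503, -0.141), None, array([ 317., -410.]), 16627.4494124786)
```

drive_tool:
  increments:
    - [[-1, 0.25, 0.0, 0, 0], [-1, 0.5, 0, 0, 0], [-1, 0.5, 0, 0, 0], [-1, 0.5, 0, 0, 0]]

```text
time_s: 9.2
tcp_pos: [0.4755, 0.178, 0.2308]
eef_rot: [180.0, -0.0, -85.3]
contact_force: [-0.4, 0.3, -2.6]
gripper_width: 0.0325
gripper_force: 40.0
```

```bash
python3 - <<'E'
from h import *
st()
G=[(.461,.112),(.486,-.012),(.508,-.141)]
for t in(50,70,90,110):
    for o in feet("wrist",G[:2],t,save="pics/f2.png"): print(t,o)
    for o in feet("top",G,t): print(t,"top",o)
E
```

```text
9.2 [0.4755 0.178  0.2308] [179.99  -0.   -85.27] [-0.42  0.34 -2.64] 0.0325 40.0 [ 42.7   4.1 -18.8  -0.  -67.2 -38. ]
50 (array([0.4614, 0.1109]), array([341.5, 104.9]), 2815.0, 3154.0888982377946)
50 ((0.486, -0.012), None, array([326., -54.]), 5420.749339267561)
50 top ((0.461, 0.112), None, array([295., 224.]), 161.7181000628043)
50 top ((0.486, -0.012), None, array([325., 218.]), 159.9285939054098)
50 top ((0.508, -0.141), None, array([356., 211.]), 163.26515340665355)
70 (array([0.4614, 0.1109]), array([341.4, 104.7]), 2855.5, 3155.4449983099476)
70 ((0.486, -0.012), None, array([326., -54.]), 5425.2016202788145)
70 top (array([0.4615, 0.1112]), array([295.2, 224.3]), 135.0, 161.69794205669314)
70 top (array([0.4615, 0.1112]), array([295.2, 224.3]), 135.0, 161.6979411628563)
70 top ((0.508, -0.141), None, array([356., 211.]), 163.26515340665355)
90 (array([0.4615, 0.1109]), array([341.2, 104.8]), 2893.0, 3153.63207828335)
90 ((0.486, -0.012), None, array([326., -54.]), 5420.065257621682)
90 top (array([0.4618, 0.1115]), array([295.2, 224.2]), 147.0, 161.71450695651583)
90 top (array([ 0.4849, -0.0138]), array([325.3, 217.8]), 131.5, 159.89317852910608)
90 top (array([ 0.5076, -0.1404]), array([355.5, 211.6]), 133.5, 163.2336787909735)
110 (array([0.4615, 0.1109]), array([341.2, 105. ]), 2941.0, 3150.912511791452)
110 ((0.486, -0.012), None, array([326., -54.]), 5411.947149133099)
110 top (array([ 0.4848, -0.014 ]), array([325.3, 217.9]), 142.0, 159.8900292061735)
110 top (array([ 0.4848, -0.014 ]), array([325.3, 217.9]), 142.0, 159.8900468053762)
110 top (array([ 0.5071, -0.1401]), array([355.5, 211.7]), 143.5, 163.21451941365376)
```

View pics/f2.png

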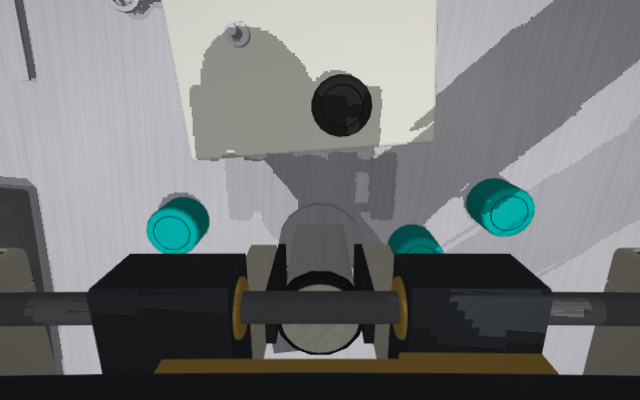

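The view shows foot 1 at (341,105), the bolt at (238,35) and nothing in the way. I'm moving over foot 1, with the pin about 10 mm above it.

drive_tool:
  increments:
    - [[-1, 0.25, 0.08, 0, 0], [-1, 0.547, 0.162, 0, 0], [-1, 0.547, 0.162, 0.3, 0], [-1, 0.547, 0.162, 0.6, 0], [-1, 0.547, 0.162, 0.763, 0]]

```text
time_s: 10.22
tcp_pos: [0.4605, 0.1098, 0.1379]
eef_rot: [179.9, -0.0, -85.3]
contact_force: [-1.0, 0.3, -2.1]
gripper_width: 0.0324
gripper_force: 40.0
```

drive_tool:
  increments:
    - [[-1, 0, 0, 0, 0], [-1, 0, 0, 0, 0]]

```text
time_s: 10.48
tcp_pos: [0.462, 0.1108, 0.1405]
eef_rot: [-179.9, 0.0, -85.3]
contact_force: [0.3, 0.2, -1.7]
gripper_width: 0.0325
gripper_force: 40.0
```

```bash
cat >> h.py <<'E'
def avg(n=10):
    F=[];Z=[]
    for _ in range(n): capture("top"); s=r.get_state(); F.append(s["contact_force"]);Z.append(s["tcp_pos"])
    print(round(s["time_s"],2),"F",np.mean(F,0).round(2),"sd",np.std(F,0).round(2),"tcp",np.mean(Z,0).round(4))
E
python3 - <<'E'
from h import *
avg(); print(shift([.4615,.1109,.1392]))
print([o[:2] for o in feet("wrist",[(.485,-.014)],70)])
E
```

```text
10.97 F [-0.04 -0.22 -2.52] sd [0.45 0.47 0.49] tcp [0.4617 0.1106 0.1402]
(array([-0.00420195, -0.00131999,  0.0036874 ]), None)
[((0.485, -0.014), None)]
```

drive_tool:
  increments:
    - [[-1, 0, 0, 0.04, 0], [-1, 0, 0, 0.075, 0], [-1, 0, 0, 0.1, 0], [-1, 0, 0, 0.12, 0], [-1, 0, 0, 0.135, 0]]

```text
time_s: 11.65
tcp_pos: [0.4616, 0.1104, 0.1236]
eef_rot: [-180.0, 0.0, -85.3]
contact_force: [-1.4, 0.2, 3.5]
gripper_width: 0.0322
gripper_force: 40.0
```

```bash
python3 -c "
from h import *
avg(5)"
```

```text
11.9 F [-1.13  0.06  3.42] sd [0.13 0.32 0.26] tcp [0.4616 0.1104 0.1236]
```

drive_tool:
  increments:
    - [[-1, 0, 0, 0.008, 0], [-1, 0, 0, 0.015, 0], [-1, 0, 0, 0.015, 0]]

```text
time_s: 12.28
tcp_pos: [0.4616, 0.1104, 0.1217]
eef_rot: [-180.0, 0.0, -85.3]
contact_force: [-1.4, 0.1, 6.1]
gripper_width: 0.0324
gripper_force: 40.0
```

```bash
python3 -c "
from h import *
avg(11)"
```

```text
12.82 F [-1.54 -0.27  5.76] sd [0.28 0.58 0.26] tcp [0.4616 0.1105 0.1218]
```

Foot 1 carries 8.3 N at about 7.3 mm of travel, so it's good (sink about 2 mm). I'm lifting and heading for foot 2.

drive_tool:
  increments:
    - [[-1, 0, 0, -0.1, 0], [-1, 0, 0, -0.35, 0], [-1, 0.25, -0.09, -0.5, 0], [-1, 0.5, -0.09, -0.5, 0], [-1, 0.5, -0.09, -0.5, 0]]

```text
time_s: 13.45
tcp_pos: [0.4765, 0.05, 0.1815]
eef_rot: [180.0, 0.0, -85.4]
contact_force: [0.0, -0.2, -2.5]
gripper_width: 0.0325
gripper_force: 40.0
```

drive_tool:
  increments:
    - [[-1, 0, 0, 0, 0], [-1, 0, 0, 0, 0]]

```text
time_s: 13.7
tcp_pos: [0.4769, 0.0519, 0.1814]
eef_rot: [180.0, 0.0, -85.2]
contact_force: [0.7, 0.3, -1.8]
gripper_width: 0.0321
gripper_force: 40.0
```

```bash
python3 - <<'E'
from h import *
st()
o=feet("wrist",[(.485,-.014)],70,save="pics/f3.png"); print(o); print(shift([*o[0][0],.140]))
E
```

```text
13.7 [0.4769 0.0519 0.1814] [179.98   0.   -85.25] [ 0.68  0.31 -1.82] 0.0321 40.0 [ 29.8   3.6 -26.2  -0.  -60.3 -25. ]
[(array([ 0.4843, -0.0139]), array([317.2, 106.9]), 3918.0, 4314.967065921053)]
(array([ 0.5517135 , -0.01576016,  0.34484995]), None)
```

drive_tool:
  increments:
    - [[-1, 0.3, -0.01, 0, 0], [-1, 0.552, -0.016, 0.05, 0], [-1, 0.552, -0.016, 0.2, 0], [-1, 0.552, -0.016, 0.345, 0], [-1, 0.552, -0.016, 0.345, 0]]

```text
time_s: 14.38
tcp_pos: [0.4834, -0.0144, 0.139]
eef_rot: [179.8, -0.0, -85.3]
contact_force: [-0.2, 0.5, -3.1]
gripper_width: 0.0326
gripper_force: 40.0
```

drive_tool:
  increments:
    - [[-1, 0, 0, 0, 0], [-1, 0, 0, 0, 0]]

```text
time_s: 14.62
tcp_pos: [0.485, -0.014, 0.1409]
eef_rot: [-179.9, 0.0, -85.2]
contact_force: [1.0, 0.1, -2.1]
gripper_width: 0.0325
gripper_force: 40.0
```

```bash
python3 - <<'E'
from h import *
avg(); print(shift([.4845,-.0139,.1237]))
E
```

```text
15.12 F [-0.07  0.11 -2.44] sd [0.58 0.53 0.34] tcp [ 0.4846 -0.0143  0.1404]
(array([-0.00444744, -0.00125751,  0.13681041]), None)
```

drive_tool:
  increments:
    - [[-1, 0, 0, 0.04, 0], [-1, 0, 0, 0.075, 0], [-1, 0, 0, 0.1, 0], [-1, 0, 0, 0.125, 0], [-1, 0, 0, 0.138, 0]]

```text
time_s: 15.75
tcp_pos: [0.4845, -0.0145, 0.1235]
eef_rot: [180.0, -0.0, -85.3]
contact_force: [-1.4, 0.0, -0.7]
gripper_width: 0.032
gripper_force: 40.0
```

```bash
python3 -c "
from h import *
avg(5)"
```

```text
16.0 F [-0.4  -0.13  0.56] sd [0.39 0.14 0.52] tcp [ 0.4845 -0.0145  0.1236]
```

drive_tool:
  increments:
    - [[-1, 0, 0, 0.02, 0], [-1, 0, 0, 0.04, 0], [-1, 0, 0, 0.055, 0], [-1, 0, 0, 0.064, 0], [-1, 0, 0, 0.064, 0]]

```text
time_s: 16.62
tcp_pos: [0.4846, -0.0144, 0.116]
eef_rot: [-180.0, -0.0, -85.3]
contact_force: [-0.8, 0.2, 5.7]
gripper_width: 0.0324
gripper_force: 40.0
```

```bash
python3 -c "
from h import *
avg(11)"
```

```text
17.18 F [-1.48 -0.21  4.99] sd [0.43 0.38 0.5 ] tcp [ 0.4846 -0.0144  0.1161]
```

drive_tool:
  increments:
    - [[-1, 0, 0, 0.006, 0], [-1, 0, 0, 0.006, 0], [-1, 0, 0, 0.006, 0]]

```text
time_s: 17.55
tcp_pos: [0.4846, -0.0144, 0.1154]
eef_rot: [-180.0, -0.0, -85.3]
contact_force: [-0.9, -1.2, 5.7]
gripper_width: 0.0322
gripper_force: 40.0
```

```bash
python3 -c "
from h import *
avg(11)"
```

```text
18.1 F [-0.79 -0.28  5.38] sd [0.38 0.57 0.33] tcp [ 0.4846 -0.0144  0.1154]
```

drive_tool:
  increments:
    - [[-1, 0, 0, -0.1, 0], [-1, 0, 0, -0.35, 0], [-1, 0.25, -0.09, -0.55, 0], [-1, 0.5, -0.09, -0.55, 0], [-1, 0.5, -0.09, -0.55, 0]]

```text
time_s: 18.73
tcp_pos: [0.4998, -0.0745, 0.1812]
eef_rot: [180.0, 0.0, -85.4]
contact_force: [-0.7, -0.3, -3.7]
gripper_width: 0.0322
gripper_force: 40.0
```

drive_tool:
  increments:
    - [[-1, 0, 0, 0, 0], [-1, 0, 0, 0, 0]]

```text
time_s: 18.98
tcp_pos: [0.4999, -0.0729, 0.181]
eef_rot: [180.0, 0.0, -85.3]
contact_force: [-0.2, 0.4, -3.4]
gripper_width: 0.0325
gripper_force: 40.0
```

```bash
python3 - <<'E'
from h import *
st()
o=feet("wrist",[(.5074,-.1403)],70,save="pics/f4.png"); print(o); print(shift([*o[0][0],.140]))
E
```

```text
18.975 [ 0.4999 -0.0729  0.181 ] [ 1.7997e+02  1.0000e-02 -8.5250e+01] [-0.17  0.44 -3.43] 0.0325 40.0 [ 14.    6.1 -23.4  -0.  -60.6  -9.3]
[(array([ 0.5069, -0.141 ]), array([318. , 103.8]), 3962.5, 4361.030028430745)]
(array([ 0.57137875, -0.01058759,  0.34185699]), None)
```

Foot 2 took 7.8 N at about 13.4 mm of travel, so it's the soft one (sink about 8.5 mm). Foot 3 is next.

drive_tool:
  increments:
    - [[-1, 0.3, -0.01, 0, 0], [-1, 0.57, -0.011, 0.05, 0], [-1, 0.57, -0.011, 0.2, 0], [-1, 0.57, -0.011, 0.345, 0], [-1, 0.57, -0.011, 0.345, 0]]

```text
time_s: 19.65
tcp_pos: [0.5061, -0.141, 0.1385]
eef_rot: [179.8, 0.0, -85.3]
contact_force: [0.8, 0.1, -1.9]
gripper_width: 0.0325
gripper_force: 40.0
```

drive_tool:
  increments:
    - [[-1, 0, 0, 0, 0], [-1, 0, 0, 0, 0]]

```text
time_s: 19.9
tcp_pos: [0.5077, -0.1411, 0.1406]
eef_rot: [-179.9, -0.0, -85.2]
contact_force: [-0.6, 0.1, -3.1]
gripper_width: 0.0321
gripper_force: 40.0
```

```bash
python3 - <<'E'
from h import *
avg(); print(shift([.5070,-.1408,.1237]))
E
```

```text
20.4 F [-0.18  0.18 -2.37] sd [0.37 0.44 0.45] tcp [ 0.5072 -0.1413  0.1401]
(array([-5.09924690e-03, -6.84949304e-05,  1.33841267e-01]), None)
```

drive_tool:
  increments:
    - [[-1, 0, 0, 0.04, 0], [-1, 0, 0, 0.075, 0], [-1, 0, 0, 0.1, 0], [-1, 0, 0, 0.12, 0], [-1, 0, 0, 0.135, 0]]

```text
time_s: 21.02
tcp_pos: [0.5072, -0.1415, 0.1238]
eef_rot: [-180.0, -0.0, -85.3]
contact_force: [-1.3, -0.6, 3.2]
gripper_width: 0.0322
gripper_force: 40.0
```

```bash
python3 -c "
from h import *
avg(5)"
```

```text
21.27 F [-1.47 -0.21  2.91] sd [0.15 0.29 0.4 ] tcp [ 0.5072 -0.1415  0.1238]
```

drive_tool:
  increments:
    - [[-1, 0, 0, 0.01, 0], [-1, 0, 0, 0.019, 0], [-1, 0, 0, 0.019, 0]]

```text
time_s: 21.65
tcp_pos: [0.5073, -0.1414, 0.1215]
eef_rot: [-180.0, -0.0, -85.3]
contact_force: [-2.3, -0.3, 5.7]
gripper_width: 0.0323
gripper_force: 40.0
```

```bash
python3 -c "
from h import *
avg(11)"
```

```text
22.2 F [-1.4  -0.05  5.11] sd [0.33 0.35 0.55] tcp [ 0.5073 -0.1414  0.1215]
```

drive_tool:
  increments:
    - [[-1, 0, 0, -0.1, 0], [-1, 0, 0, -0.35, 0], [-1, 0, 0, -0.7, 0], [-1, 0, 0, -0.9, 0], [-1, 0, 0, -0.9, 0]]

```text
time_s: 22.82
tcp_pos: [0.5079, -0.1412, 0.2311]
eef_rot: [-179.8, 0.0, -85.3]
contact_force: [-0.0, 0.2, -3.7]
gripper_width: 0.0322
gripper_force: 40.0
```

```bash
python3 - <<'E'
from h import *
st(); print(shift([.4855,.3468,.2307]))
E
```

```text
22.825 [ 0.5079 -0.1412  0.2311] [-1.798e+02  1.000e-02 -8.528e+01] [-0.03  0.16 -3.73] 0.0322 40.0 [  5.8   5.9 -16.7  -0.  -67.2  -1.1]
(array([-4.06837204, -0.14844079,  0.00446099]), None)
```

drive_tool:
  increments:
    - [[-1, -0.4, -0.015, 0, 0], [-1, -0.814, -0.03, 0, 0], [-1, -0.814, -0.03, 0, 0]]

```text
time_s: 23.2
tcp_pos: [0.5017, -0.0412, 0.2279]
eef_rot: [179.9, 0.0, -85.1]
contact_force: [0.3, -1.0, -3.3]
gripper_width: 0.0326
gripper_force: 40.0
```

drive_tool:
  increments:
    - [[-1, -0.4, -0.015, 0, 0], [-1, -0.814, -0.03, 0, 0], [-1, -0.814, -0.03, 0, 0]]

```text
time_s: 23.58
tcp_pos: [0.4975, 0.0559, 0.228]
eef_rot: [179.9, -0.0, -85.1]
contact_force: [0.1, -0.4, -2.8]
gripper_width: 0.0325
gripper_force: 40.0
```

drive_tool:
  increments:
    - [[-1, -0.4, -0.015, 0, 0], [-1, -0.814, -0.03, 0, 0], [-1, -0.814, -0.03, 0, 0]]

```text
time_s: 23.95
tcp_pos: [0.4934, 0.153, 0.228]
eef_rot: [179.9, -0.0, -85.1]
contact_force: [-0.3, -0.2, -3.3]
gripper_width: 0.0322
gripper_force: 40.0
```

drive_tool:
  increments:
    - [[-1, -0.4, -0.015, 0, 0], [-1, -0.814, -0.03, 0, 0], [-1, -0.814, -0.03, 0, 0]]

```text
time_s: 24.32
tcp_pos: [0.4892, 0.2503, 0.2279]
eef_rot: [179.9, -0.1, -85.2]
contact_force: [-0.9, -1.2, -3.1]
gripper_width: 0.0323
gripper_force: 40.0
```

drive_tool:
  increments:
    - [[-1, -0.4, -0.015, 0, 0], [-1, -0.814, -0.03, 0, 0], [-1, -0.814, -0.03, 0, 0], [-1, -0.814, -0.03, 0, 0], [-1, -0.814, -0.03, 0, 0]]

```text
time_s: 24.95
tcp_pos: [0.485, 0.3453, 0.2291]
eef_rot: [180.0, -0.0, -85.4]
contact_force: [-0.5, 0.2, -2.9]
gripper_width: 0.0324
gripper_force: 40.0
```

```bash
python3 - <<'E'
from h import *
im=capture("wrist"); cv2.imwrite("pics/w5.png",im[:,:,::-1])
st(); print(shift([.4855,.3468,.2307]))
a=cv2.imread("pics/w4.png",0).astype(np.float32);b=cv2.imread("pics/w5.png",0).astype(np.float32)
for n,(r0,r1,c0,c1) in dict(holder=(115,205,255,380),barrel=(215,275,285,355),cap=(328,352,275,365),collar=(203,230,275,365)).items():
    print(n,cv2.phaseCorrelate(a[r0:r1,c0:c1].copy(),b[r0:r1,c0:c1].copy(),cv2.createHanningWindow((c1-c0,r1-r0),cv2.CV_32F)),np.abs(a-b)[r0:r1,c0:c1].mean())
E
```

```text
25.0 [0.4851 0.3455 0.2293] [ 1.7999e+02 -1.0000e-02 -8.5350e+01] [ 0.91 -0.98 -2.62] 0.0323 40.0 [ 54.3  12.7  -8.6   0.  -68.7 -49.6]
(array([-0.01052227, -0.00459338, -0.0116477 ]), None)
holder ((0.43533423775938473, 1.0207008578892456), 0.9485573577880859) 3.5584888
barrel ((0.05938099503200789, -0.08658038887953978), 0.8665717977064628) 0.42285714
cap ((-0.11102593275020922, 0.015355997735520432), 0.9844901773664686) 0.8412037
collar ((-0.2015735002237662, 0.8511637167192703), 0.9848412478411639) 2.7160494
```

drive_tool:
  increments:
    - [[-1, -0.01, -0.004, 0, 0], [-1, -0.01, -0.004, 0.2, 0], [-1, -0.01, -0.004, 0.5, 0], [-1, -0.01, -0.004, 0.6, 0], [-1, -0.01, -0.004, 0.6, 0]]

```text
time_s: 25.62
tcp_pos: [0.4852, 0.3477, 0.1571]
eef_rot: [180.0, -0.1, -85.3]
contact_force: [-0.7, -0.2, -1.7]
gripper_width: 0.0324
gripper_force: 40.0
```

```bash
python3 - <<'E'
from h import *
avg(3); print(shift([.4855,.3468,.0812]))
E
```

```text
25.77 F [-0.01  0.23 -2.21] sd [0.39 0.24 0.33] tcp [0.4858 0.3485 0.1585]
(array([0.01666089, 0.00567339, 0.64656004]), None)
```

drive_tool:
  increments:
    - [[-1, 0.013, 0.004, 0, 0], [-1, 0.013, 0.004, 0.2, 0], [-1, 0.013, 0.004, 0.4, 0], [-1, 0.013, 0.004, 0.55, 0], [-1, 0.013, 0.004, 0.62, 0]]

```text
time_s: 26.4
tcp_pos: [0.4847, 0.3463, 0.0824]
eef_rot: [180.0, -0.0, -85.3]
contact_force: [1.0, 0.2, -2.1]
gripper_width: 0.0322
gripper_force: 40.0
```

```bash
python3 - <<'E'
from h import *
avg(4); print(shift([.4855,.3468,.0812]))
E
```

```text
26.6 F [-0.48 -0.26 -2.24] sd [0.19 0.58 0.62] tcp [0.4848 0.3465 0.0828]
(array([ 0.00082268, -0.00229796,  0.02073257]), None)
```

Still hanging, about 1.5–2 mm above the rim. I'll lower it the rest of the way and release.

drive_tool:
  increments:
    - [[-1, 0, -0.003, 0.006, 0], [-1, 0, -0.003, 0.011, 0], [-1, 0, -0.003, 0.011, 0]]

```text
time_s: 26.98
tcp_pos: [0.4852, 0.3466, 0.0818]
eef_rot: [-180.0, 0.0, -85.3]
contact_force: [0.2, 0.5, -1.6]
gripper_width: 0.0321
gripper_force: 40.0
```

```bash
python3 - <<'E'
from h import *
avg(4)
E
```

```text
27.18 F [-0.18  0.07 -2.54] sd [0.15 0.22 0.53] tcp [0.4852 0.3465 0.0816]
```

drive_tool:
  increments:
    - [[-1, 0, 0, 0.003, 0], [-1, 0, 0, 0.005, 0], [-1, 0, 0, 0.005, 0]]

```text
time_s: 27.55
tcp_pos: [0.4852, 0.3465, 0.0811]
eef_rot: [-180.0, 0.0, -85.3]
contact_force: [-1.0, -0.4, 0.6]
gripper_width: 0.0321
gripper_force: 40.0
```

```bash
python3 - <<'E'
from h import *
avg(4)
E
```

```text
27.75 F [-0.55 -0.36  0.79] sd [0.35 0.49 0.58] tcp [0.4852 0.3466 0.0812]
```

The tester is seated. I'll release and lift clear, then head for foot 2, with the jaws turned to close along the row and stay off the wrench.

drive_tool:
  increments:
    - [[0, 0, 0, 0, 0], [1, 0, 0, 0, 0], [1, 0, 0, 0, 0], [1, 0, 0, 0, 0], [1, 0, 0, 0, 0]]

```text
time_s: 28.38
tcp_pos: [0.4852, 0.3465, 0.0809]
eef_rot: [-180.0, 0.0, -85.3]
contact_force: [-0.5, 0.1, -0.3]
gripper_width: 0.0768
gripper_force: 0.0
```

drive_tool:
  increments:
    - [[1, 0, 0, -0.05, 0], [1, 0, 0, -0.2, 0], [1, 0, 0, -0.5, 0], [1, 0, 0, -0.9, 0], [1, 0, 0, -0.9, 0]]

```text
time_s: 29.0
tcp_pos: [0.487, 0.3483, 0.1939]
eef_rot: [-179.6, 0.3, -85.2]
contact_force: [-0.2, 0.4, -1.3]
gripper_width: 0.0876
gripper_force: 0.0
```

drive_tool:
  increments:
    - [[1, 0.3, 0, -0.3, 0], [1, 0.7, 0, -0.4, 0], [1, 1, 0, -0.4, 0], [1, 1, 0, -0.4, 0]]

```text
time_s: 29.5
tcp_pos: [0.4949, 0.2248, 0.2374]
eef_rot: [-180.0, 0.0, -85.4]
contact_force: [-0.4, 1.0, -0.1]
gripper_width: 0.0879
gripper_force: 0.0
```

drive_tool:
  increments:
    - [[1, 0.5, 0, 0, 0], [1, 1, 0, 0, 0], [1, 1, 0, 0, 0], [1, 1, 0, 0, 0]]

```text
time_s: 30.0
tcp_pos: [0.5051, 0.1076, 0.2369]
eef_rot: [-180.0, 0.0, -85.3]
contact_force: [0.2, 0.4, 0.4]
gripper_width: 0.0879
gripper_force: 0.0
```

drive_tool:
  increments:
    - [[1, 0, 0, 0, -0.13], [1, 0, 0, 0, -0.13], [1, 0, 0, 0, -0.13], [1, 0, 0, 0, -0.13], [1, 0, 0, 0, -0.13]]

```text
time_s: 30.62
tcp_pos: [0.505, 0.1091, 0.2367]
eef_rot: [180.0, 0.0, -38.1]
contact_force: [-0.3, 0.2, -0.2]
gripper_width: 0.0876
gripper_force: 0.0
```

drive_tool:
  increments:
    - [[1, 0, 0, 0, -0.135], [1, 0, 0, 0, -0.135], [1, 0, 0, 0, -0.135], [1, 0, 0, 0, -0.135], [1, 0, 0, 0, -0.135]]

```text
time_s: 31.25
tcp_pos: [0.5049, 0.1091, 0.2367]
eef_rot: [180.0, 0.0, 10.5]
contact_force: [0.5, -0.4, 0.1]
gripper_width: 0.0871
gripper_force: 0.0
```

```bash
python3 - <<'E'
from h import *
st(); print(shift([.4845,-.0142,.16],10.2))
for n in("top",):
  for t in (90,110): print([o[:2] for o in feet(n,[(.4615,.111),(.4845,-.014),(.507,-.141)],t,save="pics/t6.png")])
E
```

```text
31.25 [0.5049 0.1091 0.2367] [1.80e+02 2.00e-02 1.05e+01] [ 0.49 -0.4   0.14] 0.0871 0.0 [ 34.    4.8 -17.2  -0.  -68.   66.5]
(array([-0.35459513,  0.97882804,  0.63899837]), np.float64(0.0008424764352437109))
[(array([ 0.4853, -0.0137]), array([325.2, 217.7])), (array([ 0.4853, -0.0137]), array([325.2, 217.7])), (array([ 0.5074, -0.1404]), array([355.6, 211.6]))]
[((0.4615, 0.111), None), (array([ 0.5071, -0.1401]), array([355.5, 211.7])), (array([ 0.5071, -0.1401]), array([355.5, 211.7]))]
```

drive_tool:
  increments:
    - [[1, -0.17, 0.48, 0, 0], [1, -0.353, 0.979, 0.1, 0], [1, -0.353, 0.979, 0.4, 0], [1, -0.353, 0.979, 0.6, 0], [1, -0.353, 0.979, 0.6, 0]]

```text
time_s: 31.98
tcp_pos: [0.4829, -0.0156, 0.1635]
eef_rot: [180.0, 0.2, 10.0]
contact_force: [0.7, 0.3, 0.6]
gripper_width: 0.0876
gripper_force: 0.0
```

drive_tool:
  increments:
    - [[1, 0, 0, 0, 0]]

```text
time_s: 32.1
tcp_pos: [0.4847, -0.0151, 0.1659]
eef_rot: [180.0, -0.1, 10.1]
contact_force: [0.0, -0.4, 0.9]
gripper_width: 0.0875
gripper_force: 0.0
```

```bash
python3 - <<'E'
from h import *
st(); print(shift([.4845,-.0142,.033],10.2))
im=capture("wrist"); cv2.imwrite("pics/w7.png",im[:,:,::-1])
E
```

```text
32.1 [ 0.4847 -0.0151  0.1659] [ 1.7999e+02 -6.0000e-02  1.0130e+01] [ 0.02 -0.43  0.87] 0.0875 0.0 [ 21.5   4.9 -27.    0.  -58.1  78.6]
(array([-0.00163112, -0.00775647,  1.10718396]), np.float64(-0.00018296866812840385))
```

View pics/w7.png

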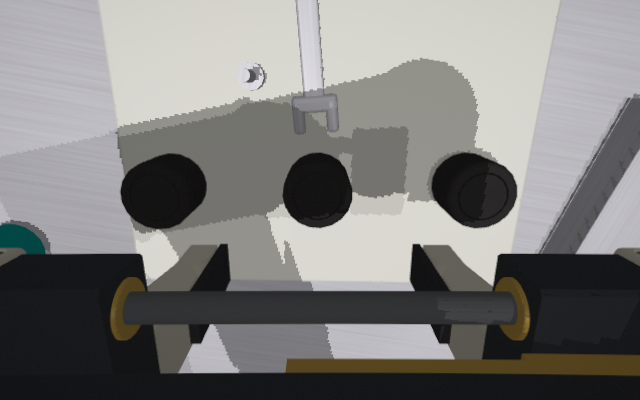

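The view shows the soft foot at (318,190) between the fingers. The wrench jaw, at (315,112), is clear of the closing line. Descending.

drive_tool:
  increments:
    - [[1, -0.002, -0.007, 0.2, 0], [1, -0.002, -0.007, 0.5, 0], [1, -0.002, -0.007, 0.7, 0], [1, -0.002, -0.007, 0.8, 0], [1, -0.002, -0.007, 0.8, 0]]

```text
time_s: 32.78
tcp_pos: [0.4837, -0.0148, 0.0691]
eef_rot: [180.0, 0.0, 10.1]
contact_force: [-0.1, 0.5, 0.1]
gripper_width: 0.0877
gripper_force: 0.0
```

drive_tool:
  increments:
    - [[1, 0, 0, 0.12, 0], [1, 0, 0, 0.2, 0], [1, 0, 0, 0.26, 0], [1, 0, 0, 0.29, 0], [1, 0, 0, 0.29, 0]]

```text
time_s: 33.4
tcp_pos: [0.4834, -0.0151, 0.0339]
eef_rot: [180.0, 0.0, 10.1]
contact_force: [-0.5, -0.1, -0.1]
gripper_width: 0.0878
gripper_force: 0.0
```

```bash
python3 - <<'E'
from h import *
avg(3); print(shift([.4845,-.0142,.033],10.2))
E
```

```text
33.55 F [-0.08 -0.06 -0.19] sd [0.36 0.43 0.14] tcp [ 0.4837 -0.015   0.0343]
(array([ 0.00725228, -0.00489858,  0.0116395 ]), np.float64(-0.00018704337120200402))
```

Good. Close with a moderate grip, then lift.

drive_tool:
  increments:
    - [[0.4, 0.007, -0.005, 0, 0], [-1, 0.007, -0.005, 0, 0], [-1, 0.007, -0.005, 0, 0], [-1, 0.007, -0.005, 0, 0], [-1, 0.007, -0.005, 0, 0]]
  squeeze: 25

```text
time_s: 34.17
tcp_pos: [0.4843, -0.0142, 0.0342]
eef_rot: [-180.0, -0.0, 10.1]
contact_force: [0.0, 0.6, 1.0]
gripper_width: 0.0557
gripper_force: 25.0
```

drive_tool:
  increments:
    - [[-1, 0, 0, 0, 0], [-1, 0, 0, 0, 0]]

```text
time_s: 34.42
tcp_pos: [0.4843, -0.0142, 0.0342]
eef_rot: [-180.0, -0.0, 10.1]
contact_force: [-0.3, 1.2, 1.1]
gripper_width: 0.0558
gripper_force: 25.0
```

drive_tool:
  increments:
    - [[-1, 0, 0, -0.05, 0], [-1, 0, 0, -0.15, 0], [-1, 0, 0, -0.4, 0], [-1, 0, 0, -0.8, 0], [-1, 0, 0, -1, 0]]

```text
time_s: 35.05
tcp_pos: [0.4852, -0.0141, 0.1575]
eef_rot: [-180.0, -0.2, 10.1]
contact_force: [1.8, 0.6, -2.6]
gripper_width: 0.0562
gripper_force: 25.0
```

drive_tool:
  increments:
    - [[-1, 0, 0, 0, 0], [-1, 0, 0, 0, 0]]

```text
time_s: 35.3
tcp_pos: [0.4835, -0.0144, 0.1537]
eef_rot: [-180.0, 0.0, 10.1]
contact_force: [-0.5, 0.8, -2.5]
gripper_width: 0.0561
gripper_force: 25.0
```

```bash
python3 - <<'E'
from h import *
avg(4); st(); print(shift([.457,-.335,.15]))
m=camera_model("top")
print([p2w(m,[p],.04)[0].round(3) for p in [(385,192),(426,195),(421,254),(379,250)]])
E
```

```text
35.5 F [-0.3   0.03 -2.07] sd [0.51 0.45 0.78] tcp [ 0.4834 -0.0145  0.1532]
35.5 [ 0.4836 -0.0144  0.1532] [1.7998e+02 1.2000e-01 1.0120e+01] [-0.85  0.8  -1.39] 0.0557 25.0 [ 21.6   5.6 -28.   -0.  -56.5  78.5]
(array([-0.68781602,  2.59081288,  0.0285394 ]), None)
[array([ 0.588, -0.268,  0.04 ]), array([ 0.57, -0.44,  0.04]), array([ 0.325, -0.402,  0.04 ]), array([ 0.346, -0.23 ,  0.04 ])]
```

drive_tool:
  increments:
    - [[-1, -0.1, 0.4, 0, 0], [-1, -0.229, 0.863, 0, 0], [-1, -0.229, 0.863, 0, 0]]

```text
time_s: 35.88
tcp_pos: [0.4741, -0.1239, 0.1532]
eef_rot: [180.0, 0.1, 9.9]
contact_force: [-0.4, 0.0, -2.6]
gripper_width: 0.0558
gripper_force: 25.0
```

drive_tool:
  increments:
    - [[-1, -0.1, 0.4, 0, 0], [-1, -0.229, 0.863, 0, 0], [-1, -0.229, 0.863, 0, 0]]

```text
time_s: 36.25
tcp_pos: [0.4657, -0.2302, 0.1532]
eef_rot: [-180.0, 0.1, 9.9]
contact_force: [0.2, 0.4, -2.2]
gripper_width: 0.0557
gripper_force: 25.0
```

drive_tool:
  increments:
    - [[-1, -0.1, 0.4, 0, 0], [-1, -0.229, 0.863, 0, 0], [-1, -0.229, 0.863, 0, 0], [-1, -0.229, 0.863, 0, 0], [-1, -0.229, 0.863, 0, 0]]

```text
time_s: 36.88
tcp_pos: [0.458, -0.3333, 0.154]
eef_rot: [-180.0, 0.0, 10.2]
contact_force: [-0.7, 1.4, -1.5]
gripper_width: 0.0558
gripper_force: 25.0
```

drive_tool:
  increments:
    - [[-1, 0, 0, 0.2, 0], [-1, 0, 0, 0.5, 0], [-1, 0, 0, 0.7, 0], [-1, 0, 0, 0.8, 0], [-1, 0, 0, 0.8, 0]]

```text
time_s: 37.5
tcp_pos: [0.4578, -0.3339, 0.0579]
eef_rot: [-180.0, 0.1, 10.2]
contact_force: [1.1, 0.2, -1.3]
gripper_width: 0.0559
gripper_force: 25.0
```

```bash
python3 - <<'E'
from h import *
avg(3); print(shift([.457,-.335,.018]))
E
```

```text
37.65 F [ 0.4  -0.37 -1.78] sd [0.44 0.26 0.21] tcp [ 0.4585 -0.3345  0.059 ]
(array([-1.41921809e-02, -2.57662808e-04,  3.44242975e-01]), None)
```

drive_tool:
  increments:
    - [[-1, 0, 0, 0.13, 0], [-1, 0, 0, 0.24, 0], [-1, 0, 0, 0.3, 0], [-1, 0, 0, 0.33, 0], [-1, 0, 0, 0.335, 0]]

```text
time_s: 38.28
tcp_pos: [0.4576, -0.3346, 0.0177]
eef_rot: [-180.0, 0.0, 10.1]
contact_force: [0.5, 0.4, -1.6]
gripper_width: 0.056
gripper_force: 25.0
```

```bash
python3 - <<'E'
from h import *
avg(4)
E
```

```text
38.48 F [-0.09  0.12 -1.67] sd [0.21 0.37 0.43] tcp [ 0.4579 -0.3347  0.0181]
```

drive_tool:
  increments:
    - [[-1, 0, 0, 0.004, 0], [-1, 0, 0, 0.008, 0], [-1, 0, 0, 0.008, 0]]

```text
time_s: 38.85
tcp_pos: [0.4578, -0.3346, 0.0172]
eef_rot: [180.0, -0.0, 10.1]
contact_force: [-1.1, 1.0, 0.5]
gripper_width: 0.056
gripper_force: 25.0
```

```bash
python3 - <<'E'
from h import *
avg(4)
E
```

```text
39.05 F [-0.57  0.71  1.46] sd [0.76 0.34 0.49] tcp [ 0.4578 -0.3346  0.0172]
```

The foot is on the pan floor. Releasing and lifting away.

drive_tool:
  increments:
    - [[0.5, 0, 0, 0, 0], [0.8, 0, 0, 0, 0], [0.8, 0, 0, 0, 0], [0.8, 0, 0, 0, 0], [0.8, 0, 0, 0, 0]]

```text
time_s: 39.67
tcp_pos: [0.4577, -0.3346, 0.017]
eef_rot: [180.0, 0.0, 10.1]
contact_force: [-0.3, -0.2, -0.2]
gripper_width: 0.0788
gripper_force: 0.0
```

drive_tool:
  increments:
    - [[0.8, 0, 0, -0.1, 0], [0.8, 0, 0, -0.4, 0], [0.8, 0, 0, -0.8, 0], [0.8, 0, 0, -1, 0], [0.8, 0, 0, -1, 0]]

```text
time_s: 40.3
tcp_pos: [0.4591, -0.3352, 0.1402]
eef_rot: [179.8, -0.3, 10.1]
contact_force: [-0.4, -0.1, -0.4]
gripper_width: 0.0787
gripper_force: 0.0
```

drive_tool:
  increments:
    - [[0.8, 0, 0, -0.4, 0], [0.8, 0, 0, -0.8, 0], [0.8, 0, 0, -1, 0], [0.8, 0, 0, -1, 0]]

```text
time_s: 40.8
tcp_pos: [0.4583, -0.3348, 0.2588]
eef_rot: [179.9, -0.2, 10.1]
contact_force: [0.4, 0.2, -0.3]
gripper_width: 0.0784
gripper_force: 0.0
```

```bash
python3 - <<'E'
from h import *
st()
for n in("scene","top"): cv2.imwrite(f"pics/end_{n}.png",capture(n)[:,:,::-1])
a=cv2.imread("pics/top0.png").astype(int);b=cv2.imread("pics/end_top.png").astype(int)
for t in (70,90,110):
  print(t,[o[:2] for o in feet("top",[(.4615,.111),(.507,-.141)],t)])
print("holder/tester diff",np.abs(a-b)[205:240,225:256].mean(),"board bystanders",np.abs(a-b)[170:210,300:330].mean())
# foot in pan seen by wrist: silhouette vs upright hull shifted down 17 mm
m=camera_model("wrist"); im=capture("wrist"); mask=(im.max(2)<60).astype(np.uint8); cv2.imwrite("pics/end_w.png",im[:,:,::-1])
m2=dict(m); R=Ro.from_rotvec(m["rvec"]).as_matrix(); m2["tvec"]=m["tvec"]+R@np.array([0,0,-.017])
h=hull(m2,(.457,-.3346)); 
for k in cv2.findContours(mask,cv2.RETR_EXTERNAL,cv2.CHAIN_APPROX_NONE)[0]:
    if cv2.contourArea(k)>800: print(cen(k).round(1),cv2.contourArea(k),cv2.boundingRect(k))
print("expected",cen(h),cv2.contourArea(h),cv2.boundingRect(h))
E
```

```text
40.8 [ 0.4583 -0.3348  0.2588] [ 1.7991e+02 -1.6000e-01  1.0130e+01] [ 0.35  0.16 -0.25] 0.0784 0.0 [-16.4   8.9  -9.5   0.  -71.4 116.5]
70 [((0.4615, 0.111), None), ((0.507, -0.141), None)]
90 [(array([0.4614, 0.1104]), array([295.4, 224.3])), ((0.507, -0.141), None)]
110 [(array([0.4616, 0.1105]), array([295.4, 224.2])), ((0.507, -0.141), None)]
holder/tester diff 7.131182795698924 board bystanders 10.1275
[306.5 328.9] 63621.0 (0, 244, 640, 156)
[320.2 162.6] 2086.0 (295, 136, 51, 54)
[135.9  83.2] 3463.0 (99, 54, 75, 60)
expected [319.57627976 164.22485116] 2339.944923419971 (293, 135, 53, 58)
```

```bash
python3 - <<'E'
from h import *
print(feet("wrist",[(.507,-.141)],60))
for n,boxes in dict(scene=dict(tester=(203,248,403,436),bolt=(215,226,331,341),wrench=(208,248,314,330)),top=dict(tester=(206,238,227,256),wrench=(172,212,311,328))).items():
    a=cv2.imread(f"pics/{n}0.png");b=cv2.imread(f"pics/end_{n}.png")
    for k,(r0,r1,c0,c1) in boxes.items():
        q=cv2.matchTemplate(b[r0-6:r1+6,c0-6:c1+6],a[r0:r1,c0:c1],cv2.TM_CCOEFF_NORMED); _,v,_,l=cv2.minMaxLoc(q); print(n,k,round(v,3),(l[0]-6,l[1]-6))
E
```

```text
[(array([ 0.5072, -0.1424]), array([135.9,  83.4]), 3460.5, 3875.8062879737554)]
scene tester 0.999 (0, 0)
scene bolt 1.0 (0, 0)
scene wrench 0.78 (0, 0)
top tester 0.997 (0, 0)
top wrench 0.93 (0, 0)
```

```bash
python3 -c "
from plant import job
print(job.close_job())"
```

```text
the job is handed in; nothing more can be done
None
```

The job is handed in: left foot took 8.3 N and sank about 2 mm (good), middle 7.8 N and about 8.5 mm (soft), right 7.5 N and about 2.5–3 mm (good); the tester is back in its holder (held by its cap rather than its barrel throughout), and the middle foot stands upright in the pan.

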